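Strip the juicer for washing: pusher into the mug, odd-handed cap off

ROBOT

A 7-joint arm with a two-finger parallel gripper is mounted at the origin on a cart in front of the work surface, level with it; the furniture and walls round the work are solid. World frame = base frame: x ahead of the robot, y to its left, z up, the work surface at z = 0. Lengths are in m, angles in rad, forces in N, time in s.
With the tool pointing down it reaches from about 0.425 to 0.95 m from the base axis. Payload 16.7 kg.
Tool frame: the origin (TCP) lies between the finger pads; the fingertips stand bot.finger_overhang ahead of it and the grasp point (between the pads) is the TCP (bot.finger_overhang is the distance from the TCP to the fingertips, in m); z points along the fingers, y is the line along which they close (so a half turn about z gives the same grasp; the last joint's range is limited). The gripper opens to 94 mm and grips with 3 to 60 N. Pads are 16 mm wide; open, the fingers measure 119 mm over their backs; the gripper's body (75 mm by 177 mm) begins 78 mm behind the grasp point.
Start: joints at [-1.458, 0.426, 0.074, 1.606, -0.034, 1.111, -0.067], TCP at [0.175, 0.652, 0.191] pointing down, gripper open.
Joint ranges: [-2.85, 2.85], [-0.5, 2.14], [-1.23, 1.37], [0.21, 2.46], [-1.02, 4.16], [0.16, 2.05], [-2.73, 2.73]. Speed limits (rad/s): [1.89, 1.89, 2.39, 2.39, 3.01, 3.01, 3.01].

INTERFACE

Orientations are given as a rotation vector (axis times angle).
In Python, from bench import observe, read_camera, camera_info, workorder, boxes_of, bot gives the robot as it stands.
- The arm moves only by the shell command python3 -m creep 'ROWS' [OPENING] [FORCE]. ROWS is JSON, a list of rows, each a list of 2 entries, a list of its own where there are three numbers: the shift along the tool's x, y, z in m, then the turn about the tool's z in rad. In form: [[[x, y, z], turn], ...]. A call has exactly 10 rows; each row shifts and turns the commanded pose from where the row before left it, along the tool's axes as they then stand; what a row does not reach is not made up. A row lasts 1/10 s, in which the tool goes at most 50 mm and 8.59 degrees, less where a joint would pass 70% of its speed; a pose out of reach is approached as far as the arm can. A call is refused whole if a number of a shift passes 0.05 or a number of a turn 0.15, either way. A call with a gripper value outside its range is refused whole. OPENING is the opening, from 0 (shut) to 1 (fully open), set as the call begins (- or left out, the last holds). The fingers move at their own pace and stop on an object; FORCE is the grip in N (left out, the last holds). Time passes only in rows, so rows that do not move let the fingers close, or fill a call up. It gives the time, the measured TCP pose, the force, the opening and the grip force at its end, in the units of the state.
- observe(): the state, without advancing time (a new reading comes with each control period).
- read_camera(name): name is "scene" or "top" or "wrist"; returns the picture (400x640x3 uint8, red, green, blue); there is no depth.
- camera_info(name): a dict with "fovy" (degrees; the focal length in pixels is half the picture's height over the tangent of half this angle, whatever the lens; pixels are square), "cx", "cy" (the principal point, pixels), "eye" and "orientation" of the camera in the world. Camera axes: x right, y up, looking along -z (the intrinsics and any distortion apply to the point x, -y, -z); pixel columns grow to the right and rows downward; lengths in m; the calibration is good to about 2 mm. A picture is of the moment at which its call begins: read the wrist's pose just before it. camera_info takes no time and is no camera call; for the wrist camera it gives the pose at the moment of the call.
- workorder.close_job(): hands the job in; it is judged then, once.
Trained networks look in the newest picture that a camera, given by its name, has taken for a name from the list of things; names that differ only in an ending like _2 or _b are one class to them, and where a whole thing is asked for, a point or a joint stands for the part that bears it (a point fixed in the world has none). Each returns a list of dicts, best first, with "score" (0 to 1); they miss things now and then, are a little off and sometimes report something else, mostly with a low value. They report only what shows in the picture. A call takes as long as a camera call. They do not tell look-alikes from the thing itself.
- boxes_of(camera, target): "box" ([centre column, centre row, width, height] in pixels, round what is visible of it).
The state is a dict: "time": time; "joints": joint angles; "joint_vel": joint speeds; "tau": joint torques, N m; "tcp_pos": TCP position; "eef_rot": TCP orientation; "wrist_force": force on the tool from outside, world axes, zero at the start; "moment": the same for the moment, N m; "finger_gap": opening from 0.0 (shut) to 1.0 (fully open); "grip_force": force on a finger pad.
Only numpy, scipy, OpenCV 4.12 (cv2) and the standard library are available. Lean on these libraries where they do the work, as an engineer would, in place of code of your own. Each camera call takes 0.05 s, during which the arm holds its last target. There are 200 camera calls.

TASK

Strip the juicer for washing up: first pull the pusher rod out of its feed tube, stand it upright in the plain mug on the worktop and let go of it. Then take the winged cap off the juicer's deck: nobody remembers which way it loosens, so try it both ways, turn it to the end in the way that gives, and lift it straight off. Finish while still holding the cap in the gripper, well above the deck and clear of everything else, with the mug standing and the other things on the worktop left alone.

Things in the scene. Friction and masses are not known exactly. Their poses are not given: they have to be found in the camera images.
- cap_seat (a point): point on the cap's axis at the level of the juicer's deck, 80 mm above the worktop; axes along the juicer's. One way the cap stops hard after about 5 to 15 degrees; the other way it turns freely about 60 degrees to a hard stop, and there, at that stop, it lifts straight out. Which way is which differs between starts and cannot be seen. The opening under the cap is 60 mm wide
- chute_mouth (a point): centre of the upper rim of the white feed tube that stands on the juicer's deck, 120 mm above the worktop, 135 mm from the cap's axis towards the juicer's -y side. The tube is 48 mm wide outside at the rim, its bore about 30 mm wide; it is open down to 50 mm above the worktop, where the pusher's foot rests.
- cap_wing (a point): centre of the upright grip wing on the grey cap. The wing is 60 mm long (this point's x), 14 mm thick (y), 34 mm high (17 mm below to 17 mm above this point); under it the round flange, 68 mm across and 10 mm thick, rests on the deck. With the cap on, this point is 26.5 mm above the deck and the wing lies roughly along the juicer's x. Cap mass about 0.12 kg
- pusher_mid (a point): centre (half-way up) of the white pusher, a plain round rod 24 mm in diameter and 160 mm long, mass about 0.08 kg; its z axis is along the rod. At the start it stands nearly upright in the feed tube, its top 210 mm above the worktop, 90 mm above the tube's rim.
- pusher_foot (a point): centre of the pusher's lower end face, 80 mm below its centre along the rod
- mug_mouth (a point): centre of the round mouth of the plain white mug, at its rim 92 mm above the worktop. The mug is loose, 86 mm across outside, its cavity at least 50 mm across, its inner floor 7 mm above the worktop; its handle points along this point's -y and reaches 75 mm from its middle.
- pusher: the pusher; origin at the centre of its lower end
- cap: the cap; origin on its axis at the flange's underside. Below it a stem with a 44 mm crossbar, parallel to the wing, reaches 23 mm down under the deck into a keeper: pulled straight up it is held after 3 mm. It turns without a spring; see cap_seat for the ways it turns
- juicer: the fixed juicer, a low white housing 170 mm deep (x) and 250 mm wide (y) with a flat steel deck 80 mm above the worktop; origin under its middle, on the worktop; the cap is 70 mm to its +y side, the feed tube 65 mm to its -y side
- mug: the mug; origin at its underside, 16 mm from the middle of its mouth towards the handle
- jar: jar with dark lid, 71x76x98 mm, to be left alone; origin under its middle
- canister: white canister with wooden lid, 102 mm wide, 140 mm high, to be left alone; origin under its middle
- candle: candle in a glass, 76 mm wide, 90 mm high, to be left alone; origin under its middle
- dish: green avocado-shaped dish, 203x187x76 mm, to be left alone; origin under its middle
- matchbox: matchbox, 36x53x14 mm, lying flat, to be left alone; origin under its middle
Mind the look-alikes: they are no part of the job. What is meant by the pusher is not purple or red, and is the smaller of those in its own colour.

How it is judged:
By the outcome, as a careful person would: the job done as asked, in the order asked, and still so for the second after the job is handed in, while the arm keeps its last pose, push and grip.
It also fails if it takes over 72 s, if anything falls off the work surface, if the arm or the gripper's body presses on something with over 40 N, if the wrist force passes 120 N, or if a joint passes its speed limit or range.

## Working session

There is one attempt and no reset: what is moved stays moved. The work goes in short steps, Python scripts to look and compute and a shell command to move; the robot and the scene stay as the last step left them, time stands still between calls to the robot, and variables do not carry over. Pictures are saved under pics/ and viewed, at most 10 in all, crops included, and the job is handed in when it is done.

```bash
mkdir -p pics; ls
python3 - <<'E'
from bench import *
import cv2,numpy as np
o=observe();print(o)
print(bot.finger_overhang)
ims=[]
for c in ["scene","top"]:
    im=read_camera(c);i=camera_info(c);print(c,i)
    cv2.imwrite(f"pics/{c}0.png",im[...,::-1])
    for t in ["pusher","cap","juicer","mug","cap_wing","mug_mouth","chute_mouth"]:
        print(t,[(np.round(b["box"]).tolist(),round(b["score"],2)) for b in boxes_of(c,t)][:4])
E
```

```text
pics
{'time': 0.0, 'joints': array([-1.45850718,  0.42671867,  0.07380981,  1.60658609, -0.03407616,
        1.11078744, -0.06709639]), 'joint_vel': array([ 3.34281465e-04, -3.33406344e-04, -5.73040078e-04, -1.03180394e-03,
        9.82357875e-05,  3.68668364e-04, -7.54972972e-04]), 'tau': array([ 2.84077514e-04, -9.35817647e+01,  3.66704866e+00, -4.54191399e+01,
       -4.87144338e-02,  2.02438363e-02,  1.21854987e-04]), 'tcp_pos': array([0.17459391, 0.65157148, 0.19019253]), 'eef_rot': array([-4.10003273e-01, -3.11465496e+00,  1.94742353e-03]), 'wrist_force': array([0.71153838, 0.5751669 , 0.38705099]), 'moment': array([0.01939412, 0.01488497, 0.01510316]), 'grip_force': 0.0, 'finger_gap': 1.0006208500632798}
0.019
scene {'fovy': 48.15515588593241, 'cx': 323.14448754674845, 'cy': 197.06135038150444, 'eye': array([-0.51705784, -1.31320384,  1.02624916]), 'orientation': array([ 1.03467576, -0.33632946, -0.6057975 ])}
pusher [([376.0, 229.0, 14.0, 57.0], 0.92), ([359.0, 235.0, 12.0, 54.0], 0.75), ([391.0, 230.0, 5.0, 39.0], 0.61), ([358.0, 200.0, 6.0, 16.0], 0.44)]
cap [([332.0, 207.0, 18.0, 18.0], 0.72)]
juicer [([340.0, 224.0, 62.0, 50.0], 0.83)]
mug [([276.0, 187.0, 19.0, 26.0], 0.93), ([356.0, 202.0, 6.0, 14.0], 0.37)]
cap_wing [([332.0, 207.0, 15.0, 17.0], 0.56)]
mug_mouth [([277.0, 188.0, 15.0, 25.0], 0.61)]
chute_mouth [([340.0, 227.0, 63.0, 49.0], 0.62)]
top {'fovy': 42.99011437873441, 'cx': 312.53097793720974, 'cy': 210.1954265004572, 'eye': array([-0.90062402, -0.04691648,  1.82950524]), 'orientation': array([ 0.54314198, -0.50967037, -1.49886245])}
pusher []
cap []
juicer []
mug []
cap_wing []
mug_mouth []
chute_mouth []
```

View pics/scene0.png

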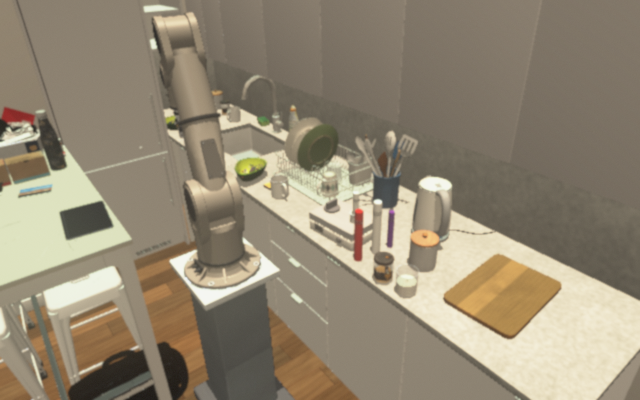

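View pics/top0.png

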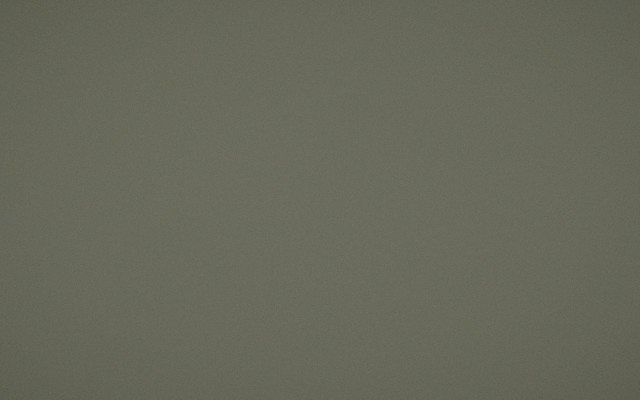

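The scene view shows the juicer at about (340,222) with the short white pusher at (357,203). A taller white rod at (376,228) and the red and purple rods are look-alikes, and the mug is at (278,187). The top camera is blocked. Next I'll zoom in and check the wrist camera.

```bash
cat > h.py <<'E'
from bench import *
import cv2,numpy as np
from scipy.spatial.transform import Rotation as R
def ray(info,u,v):
    f=200/np.tan(np.radians(info["fovy"]/2))
    d=np.array([(u-info["cx"])/f,-(v-info["cy"])/f,-1.])
    return info["eye"],R.from_rotvec(info["orientation"]).apply(d)
def atz(info,u,v,z):
    e,d=ray(info,u,v); return e+d*(z-e[2])/d[2]
def proj(info,p):
    f=200/np.tan(np.radians(info["fovy"]/2))
    q=R.from_rotvec(info["orientation"]).inv().apply(np.array(p)-info["eye"])
    return info["cx"]+f*q[0]/-q[2],info["cy"]-f*q[1]/-q[2]
E
python3 - <<'E'
from h import *
i=camera_info("wrist");im=read_camera("wrist");print(i)
cv2.imwrite("pics/w0.png",im[...,::-1])
for t in ["pusher","cap","juicer","mug","cap_wing","mug_mouth","chute_mouth","dish","matchbox"]:
    print(t,[(np.round(b["box"]).tolist(),round(b["score"],2)) for b in boxes_of("wrist",t)][:4])
s=camera_info("scene")
for n,u,v,z in [("pushtop",357,193,.21),("mug",277,180,.092),("capwing",332,201,.123),("red",359,260,0),("white",377,252,0),("purple",391,246,0),("jar",383,281,0),("dish",251,178,0)]: print(n,atz(s,u,v,z).round(3))
im=cv2.imread("pics/scene0.png")[150:310,220:460]
cv2.imwrite("pics/s0c.png",cv2.resize(im,(780,520),interpolation=cv2.INTER_CUBIC))
E
```

```text
{'fovy': 64.07444482269864, 'cx': 320.25403370079147, 'cy': 193.34839865179677, 'eye': array([0.1080221 , 0.67081185, 0.38437664]), 'orientation': array([-0.21246912, -0.16300442,  1.30150878])}
pusher []
cap []
juicer []
mug []
cap_wing []
mug_mouth []
chute_mouth []
dish [([315.0, 360.0, 143.0, 40.0], 0.89)]
matchbox []
pushtop [ 0.504 -0.186  0.21 ]
mug [0.45  0.313 0.092]
capwing [ 0.488 -0.052  0.123]
red [ 0.416 -0.302  0.   ]
white [ 0.504 -0.308  0.   ]
purple [ 0.575 -0.314  0.   ]
jar [ 0.4   -0.447  0.   ]
dish [0.454 0.58  0.   ]
```

View pics/w0.png

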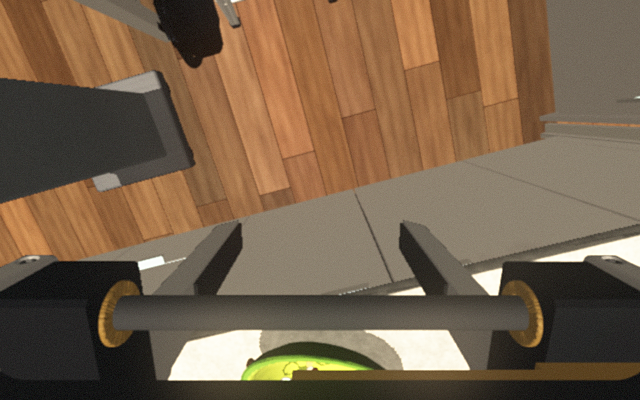

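View pics/s0c.png

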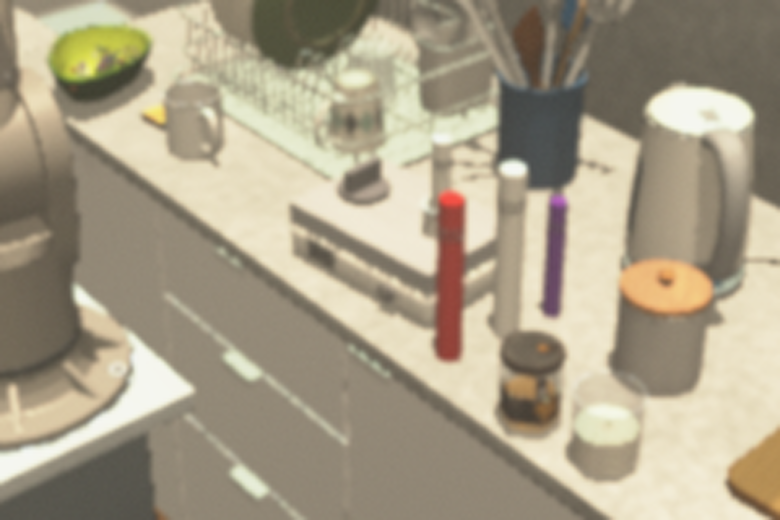

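The crop shows the cap wing at scene (332,207), the pusher top at (357,193), the mug at (278,187) with its handle towards -y, and the red, white and purple decoy rods nearer the camera. The wrist camera currently sees only the floor and the dish. I'll raise the arm and move it over the work.

```bash
cat >> h.py <<'E'
def go(tx,ty,tz,head=None):
    "remaining shift in tool axes to a world target, and turn so that tool x heads at head (rad)"
    o=observe();T=R.from_rotvec(o["eef_rot"])
    d=T.inv().apply(np.array([tx,ty,tz])-o["tcp_pos"]); x=T.as_matrix()[:,0]; h=np.arctan2(x[1],x[0])
    print("t",round(o["time"],2),"tcp",o["tcp_pos"].round(4),"toolz",T.as_matrix()[:,2].round(3),"heading",round(h,3),"d_tool",d.round(4),"q",o["joints"].round(2))
    if head is not None: print("turn(tool z)",round((h-head+np.pi)%(2*np.pi)-np.pi,3))
E
python3 -m creep '[[[0,0,-0.05],0],[[0,0,-0.05],0],[[0,0,-0.04],0],[[-0.03,-0.035,0],0],[[-0.03,-0.035,0],0],[[-0.03,-0.035,0],0],[[-0.03,-0.035,0],0],[[-0.03,-0.035,0],0],[[-0.03,-0.035,0],0],[[-0.03,-0.035,0],0]]'
python3 - <<'E'
from h import *
go(0.42,0.1,0.33,1.2)
o=observe();i=camera_info("wrist");T=R.from_rotvec(o["eef_rot"])
C=R.from_rotvec(i["orientation"])
print("cam in tool",T.inv().apply(i["eye"]-o["tcp_pos"]).round(4),(T.inv()*C).as_matrix().round(3).tolist())
for u,v in [(320,20),(320,200),(320,300),(0,200),(640,200)]: print(u,v,atz(i,u,v,0.09).round(3))
E
```

```text
time: 2.3
tcp_pos: [0.3146, 0.3591, 0.331]
eef_rot: [-0.41, -3.115, -0.001]
wrist_force: [1.0, -0.3, -0.1]
finger_gap: 1.002
grip_force: 0.0
t 2.3 tcp [0.3146 0.3591 0.331 ] toolz [-0.     0.001 -1.   ] heading 2.88 d_tool [-0.1688 -0.223   0.0009] q [-1.21 -0.02  0.23  1.85  0.    1.31  0.32]
turn(tool z) 1.68
cam in tool [ 0.0693  0.0009 -0.1935] [[-0.0, 0.969, 0.247], [1.0, 0.0, -0.0], [-0.0, 0.247, -0.969]]
320 20 [0.142 0.406 0.09 ]
320 200 [0.364 0.347 0.09 ]
320 300 [0.518 0.305 0.09 ]
0 200 [ 0.247 -0.089  0.09 ]
640 200 [0.481 0.783 0.09 ]
```

```bash
python3 -m creep '[[[-0.034,-0.024,-0.005],0],[[-0.034,-0.024,-0.005],0],[[-0.034,-0.024,-0.005],0],[[-0.034,-0.024,-0.005],0],[[-0.034,-0.024,-0.005],0],[[-0.034,-0.024,-0.005],0],[[-0.034,-0.024,0],0],[[-0.034,-0.024,0],0],[[0,0,0],0],[[0,0,0],0]]'
python3 - <<'E'
from h import *
go(0.5,-0.19,0.3,1.2)
i=camera_info("wrist");im=read_camera("wrist")
cv2.imwrite("pics/w1.png",im[...,::-1])
for t in ["pusher","cap","mug","cap_wing","mug_mouth","chute_mouth","matchbox"]:
    print(t,[(np.round(b["box"]).tolist(),round(b["score"],2)) for b in boxes_of("wrist",t)][:4])
E
```

```text
time: 3.3
tcp_pos: [0.5273, 0.1045, 0.3607]
eef_rot: [-0.413, -3.114, 0.001]
wrist_force: [-0.1, 0.0, -0.1]
finger_gap: 0.999
grip_force: 0.0
t 3.3 tcp [0.5273 0.1045 0.3607] toolz [-0. -0. -1.] heading 2.878 d_tool [-0.0504 -0.2914  0.0608] q [-0.87  0.08  0.6   1.7  -0.05  1.37  1.05]
turn(tool z) 1.678
pusher [([86.0, 244.0, 59.0, 31.0], 0.75), ([46.0, 161.0, 84.0, 35.0], 0.69), ([49.0, 219.0, 99.0, 58.0], 0.61), ([102.0, 209.0, 68.0, 42.0], 0.59)]
cap [([217.0, 166.0, 51.0, 47.0], 0.65), ([12.0, 169.0, 22.0, 43.0], 0.65)]
mug [([447.0, 76.0, 97.0, 64.0], 0.61)]
cap_wing [([216.0, 164.0, 45.0, 47.0], 0.59)]
mug_mouth [([448.0, 81.0, 96.0, 68.0], 0.81)]
chute_mouth []
matchbox [([511.0, 69.0, 33.0, 32.0], 0.79)]
```

View pics/w1.png

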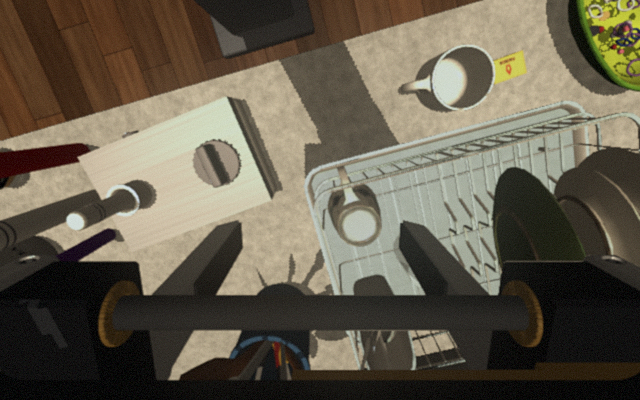

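The wrist view shows the mug mouth at about (465,77) with its handle to the left at (405,89). The wing centre is at about (216,165), the pusher top at (77,221) and the tube mouth at (122,199). The decoy rods lie beyond, at the left edge.

Run:
```python
from h import *
i=camera_info("wrist")
for n,u,v,z in [("pushtop",77,221,.21),("chute",122,199,.12),("mug",464,77,.092),("mugL",430,79,.092),("mugR",496,75,.092),("handle",401,90,.07),("wing",216,164,.123),("wingA",205,145,.123),("wingB",228,186,.123),("flange",217,164,.09),("cornA",230,97,.08),("cornB",78,155,.08),("cornC",120,248,.08),("cornD",272,192,.08),("match",511,69,.014)]: print(n,atz(i,u,v,z).round(4))
s=camera_info("scene")
print(proj(s,atz(i,77,221,.21)),proj(s,atz(i,464,77,.092)),proj(s,atz(i,216,164,.123)))
im=cv2.imread("pics/w1.png")
a=cv2.resize(im[100:270,30:290],(780,510),interpolation=cv2.INTER_CUBIC);cv2.imwrite("pics/w1c.png",a)
```

```text
pushtop [ 0.5048 -0.1737  0.21  ]
chute [ 0.5029 -0.176   0.12  ]
mug [0.4661 0.3263 0.092 ]
mugL [0.4567 0.2809 0.092 ]
mugR [0.4749 0.3688 0.092 ]
handle [0.4606 0.2452 0.07  ]
wing [ 0.4898 -0.0303  0.123 ]
wingA [ 0.4617 -0.0359  0.123 ]
wingB [ 0.5232 -0.0246  0.123 ]
flange [ 0.4925 -0.0407  0.09  ]
cornA [0.4071 0.0058 0.08  ]
cornB [ 0.4271 -0.2393  0.08  ]
cornC [ 0.5813 -0.2398  0.08  ]
cornD [0.5558 0.0225 0.08  ]
match [0.4745 0.4342 0.014 ]
(np.float64(354.9837758063368), np.float64(191.76727251496928)) (np.float64(278.2852910901061), np.float64(178.05873799587508)) (np.float64(329.1231654719552), np.float64(198.84789964231072))
```

View pics/w1c.png

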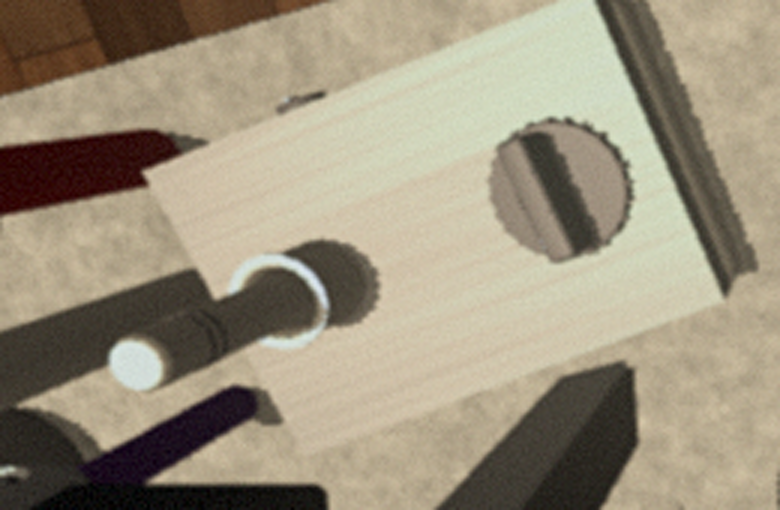

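```bash
python3 -m creep '[[[-0.0075,-0.0395,0],0],[[-0.0075,-0.0395,0],0],[[-0.0075,-0.0395,0],0],[[-0.0075,-0.0395,0],0],[[-0.0075,-0.0395,0],0],[[-0.0075,-0.0395,0],0],[[-0.0075,-0.0395,0],0],[[0,0,0.03],0],[[0,0,0.02],0],[[0,0,0],0]]'
python3 - <<'E'
from h import *
go(0.505,-0.176,0.185)
i=camera_info("wrist");im=read_camera("wrist")
cv2.imwrite("pics/w2.png",im[...,::-1])
for t in ["pusher","cap","cap_wing"]:
    print(t,[(np.round(b["box"]).tolist(),round(b["score"],2)) for b in boxes_of("wrist",t)][:4])
print(proj(i,observe()["tcp_pos"]))
s=camera_info("scene")
for n,b,t in [("red",(359,260),(359,210)),("white",(377,252),(378,200)),("purple",(391,246),(392,210))]:
    p=atz(s,*b,0)
    print(n,[(z,proj(s,p+[0,0,z])[1].round(1)) for z in (.2,.25,.3)],t)
E
```

```text
time: 4.7
tcp_pos: [0.5051, -0.1752, 0.309]
eef_rot: [-0.41, -3.111, 0.0]
wrist_force: [0.3, 0.6, 0.2]
finger_gap: 0.999
grip_force: 0.0
t 4.7 tcp [ 0.5051 -0.1752  0.309 ] toolz [-0.003  0.    -1.   ] heading 2.88 d_tool [-0.0005 -0.0008  0.124 ] q [-0.54  0.12  0.85  1.8  -0.09  1.27  1.64]
pusher [([197.0, 130.0, 88.0, 37.0], 0.77), ([248.0, 228.0, 18.0, 32.0], 0.73), ([208.0, 203.0, 85.0, 74.0], 0.67), ([317.0, 180.0, 27.0, 42.0], 0.56)]
cap [([418.0, 131.0, 58.0, 58.0], 0.77)]
cap_wing [([417.0, 130.0, 51.0, 52.0], 0.94)]
(np.float64(319.0557135624582), np.float64(227.990372315535))
red [(0.2, np.float64(214.7)), (0.25, np.float64(202.5)), (0.3, np.float64(189.9))] (359, 210)
white [(0.2, np.float64(207.4)), (0.25, np.float64(195.4)), (0.3, np.float64(183.1))] (378, 200)
purple [(0.2, np.float64(202.0)), (0.25, np.float64(190.1)), (0.3, np.float64(178.0))] (392, 210)
```

View pics/w2.png

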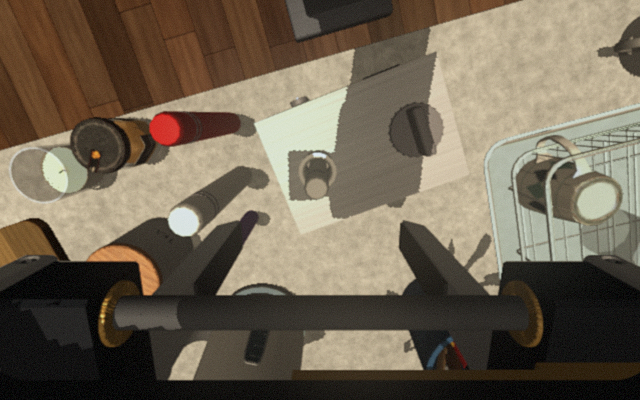

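The pusher top is at (317,187), between the fingers, and the tube rim is near (319,165). The wing's bar runs from (408,108) to (428,153). The white decoy top is at (184,220) and its base is near (258,178).

Run:
```python
from h import *
i=camera_info("wrist")
for n,u,v,z in [("top",317,186.5,.21),("topL",305,187,.21),("topR",329,187,.21),("whiteT",184,220,.23),("whiteB",258,178,0),("redT",168,128,.22),("redB",247,124,0),("purT",218,236,.17),("wingA",407,110,.123),("wingB",424,153,.123),("flange",416,130,.09)]: print(n,atz(i,u,v,z).round(4))
```

```text
top [ 0.5057 -0.1773  0.21  ]
topL [ 0.5032 -0.1885  0.21  ]
topR [ 0.5091 -0.1665  0.21  ]
whiteT [ 0.5002 -0.3009  0.23  ]
whiteB [ 0.5143 -0.2803  0.    ]
redT [ 0.4189 -0.289   0.22  ]
redB [ 0.4287 -0.2707  0.    ]
purT [ 0.5409 -0.3023  0.17  ]
wingA [ 0.4642 -0.059   0.123 ]
wingB [ 0.5185 -0.049   0.123 ]
flange [ 0.4936 -0.0443  0.09  ]
```

```bash
python3 -m creep '[[[0,-0.002,0.02],0],[[0,0,0.02],0],[[0,0,0.02],0],[[0,0,0.02],0],[[0,0,0.02],0],[[0,0,0.015],0],[[0,0,0.005],0],[[0,0,0],0],[[0,0,0],0],[[0,0,0],0]]' && python3 -m creep '[[[0,0,0],0],[[0,0,0],0],[[0,0,0],0],[[0,0,0],0],[[0,0,0],0],[[0,0,0],0],[[0,0,0],0],[[0,0,0],0],[[0,0,0],0],[[0,0,0],0]]' 0 25
```

```text
time: 5.9
tcp_pos: [0.5063, -0.1776, 0.1918]
eef_rot: [0.41, 3.113, 0.0]
wrist_force: [0.3, 0.4, 0.5]
finger_gap: 1.001
grip_force: 0.0
time: 6.9
tcp_pos: [0.5057, -0.1775, 0.1909]
eef_rot: [-0.41, -3.115, 0.0]
wrist_force: [-0.0, 0.2, -0.8]
finger_gap: 0.219
grip_force: 23.1
```

```bash
python3 -m creep '[[[0,0,-0.005],0],[[0,0,-0.01],0],[[0,0,-0.015],0],[[0,0,-0.02],0],[[0,0,-0.02],0],[[0,0,-0.02],0],[[0,0,-0.02],0],[[0,0,-0.02],0],[[0,0,-0.01],0],[[0,0,0],0]]'
python3 - <<'E'
from h import *
go(0.466,0.326,0.33)
i=camera_info("wrist");im=read_camera("wrist")
cv2.imwrite("pics/w3.png",cv2.resize(im[80:300,200:460,::-1],(780,560)))
s=read_camera("scene");cv2.imwrite("pics/s3.png",cv2.resize(s[150:270,280:460,::-1],(780,520)))
E
```

```text
time: 7.9
tcp_pos: [0.5063, -0.1777, 0.3322]
eef_rot: [0.41, 3.113, 0.001]
wrist_force: [1.0, 0.3, -1.2]
finger_gap: 0.224
grip_force: 23.1
t 7.9 tcp [ 0.5063 -0.1777  0.3322] toolz [ 0.002  0.    -1.   ] heading 2.88 d_tool [0.1693 0.4761 0.0022] q [-0.55  0.1   0.85  1.76 -0.08  1.31  1.63]
```

View pics/w3.png

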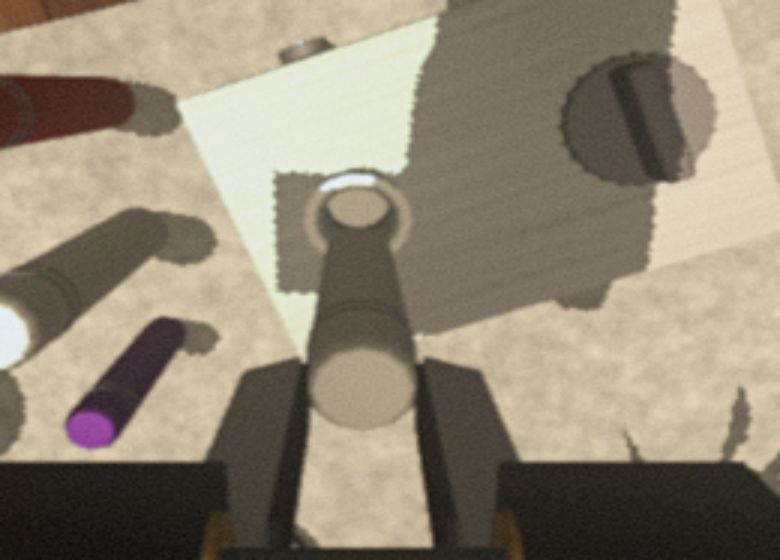

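The pusher is held centred between the pads and is clear of the tube. Carrying it to the mug.

```bash
python3 -m creep '[[[0.014,0.04,0],0],[[0.014,0.04,0],0],[[0.014,0.04,0],0],[[0.014,0.04,0],0],[[0.014,0.04,0],0],[[0.014,0.04,0],0],[[0.014,0.04,0],0],[[0.014,0.04,0],0],[[0.014,0.04,0],0],[[0.014,0.04,0],0]]' && python3 -m creep '[[[0.014,0.036,0],0],[[0.010,0.026,0],0],[[0.005,0.014,0],0],[[0,0,0.02],0],[[0,0,0.02],0],[[0,0,0],0],[[0,0,0],0],[[0,0,0],0],[[0,0,0],0],[[0,0,0],0]]'
python3 - <<'E'
from h import *
go(0.466,0.326,0.15)
i=camera_info("wrist");im=read_camera("wrist")
cv2.imwrite("pics/w4.png",cv2.resize(im[40:290,180:470,::-1],(780,672))[:600])
for t in ["mug","mug_mouth"]:
    print(t,[(np.round(b["box"]).tolist(),round(b["score"],2)) for b in boxes_of("wrist",t)][:4])
E
```

```text
time: 9.0
tcp_pos: [0.4733, 0.2465, 0.3297]
eef_rot: [-0.41, -3.113, 0.002]
wrist_force: [0.8, 0.7, -0.6]
finger_gap: 0.225
grip_force: 23.1
time: 10.0
tcp_pos: [0.466, 0.3261, 0.2915]
eef_rot: [0.41, 3.114, 0.001]
wrist_force: [-0.5, 0.2, -1.6]
finger_gap: 0.224
grip_force: 23.1
t 10.0 tcp [0.466  0.3261 0.2915] toolz [ 0.001  0.001 -1.   ] heading 2.88 d_tool [ 0.     -0.0002  0.1415] q [-1.08  0.18  0.41  1.74 -0.08  1.24  0.66]
mug [([309.0, 165.0, 93.0, 66.0], 0.78)]
mug_mouth []
```

View pics/w4.png

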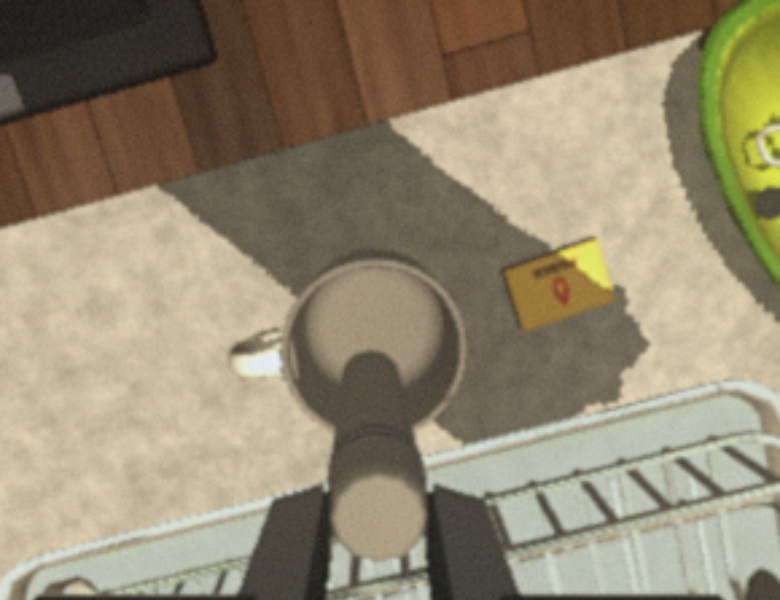

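The mug rim is centred at about (319,170) in full-frame pixels, with the pusher foot above it. The handle is on the left and the matchbox is clear on the right.

Run:
```python
from h import *
i=camera_info("wrist");p=lambda x,y:(180+x/2.69,40+y/2.69)
for n,c,z in [("L",(284,350),.092),("R",(466,350),.092),("top",(375,258),.092),("mid",(375,350),.092),("foot front",(371,352),.1505)]: print(n,atz(i,*p(*c),z).round(4))
```

```text
L [0.4557 0.2851 0.092 ]
R [0.4775 0.3665 0.092 ]
top [0.426  0.3367 0.092 ]
mid [0.4666 0.3258 0.092 ]
foot front [0.4569 0.3269 0.1505]
```

```bash
python3 -m creep '[[[0,0,0.02],0],[[0,0,0.02],0],[[0,0,0.02],0],[[0,0,0.02],0],[[0,0,0.02],0],[[0,0,0.015],0],[[0,0,0.012],0],[[0,0,0.008],0],[[0,0,0.003],0],[[0,0,0],0]]' && python3 -m creep '[[[0,0,0.001],0],[[0,0,0.001],0],[[0,0,0.001],0],[[0,0,0],0],[[0,0,0],0],[[0,0,0],0],[[0,0,0],0],[[0,0,0],0],[[0,0,0],0],[[0,0,0],0]]'
```

```text
time: 11.15
tcp_pos: [0.4658, 0.326, 0.1529]
eef_rot: [-0.41, -3.115, 0.0]
wrist_force: [0.7, 0.7, -1.3]
finger_gap: 0.222
grip_force: 23.1
time: 12.15
tcp_pos: [0.4658, 0.326, 0.1499]
eef_rot: [-0.41, -3.115, 0.0]
wrist_force: [0.5, 0.6, -1.4]
finger_gap: 0.223
grip_force: 23.1
```

```bash
python3 -m creep '[[[0,0,0.001],0],[[0,0,0],0],[[0,0,0.001],0],[[0,0,0],0],[[0,0,0.001],0],[[0,0,0],0],[[0,0,0],0],[[0,0,0],0],[[0,0,0],0],[[0,0,0],0]]'
```

```text
time: 13.15
tcp_pos: [0.4666, 0.3266, 0.1479]
eef_rot: [0.41, 3.113, 0.003]
wrist_force: [-0.2, 0.4, 12.4]
finger_gap: 0.224
grip_force: 25.4
```

Contact at 12 N. I'll ease off 1 mm and release.

```bash
python3 -m creep '[[[0,0,-0.001],0],[[0,0,0],0],[[0,0,0],0],[[0,0,0],0],[[0,0,0],0],[[0,0,0],0],[[0,0,0],0],[[0,0,0],0],[[0,0,0],0],[[0,0,0],0]]' 0.6 && python3 -m creep '[[[0,0,-0.01],0],[[0,0,-0.02],0],[[0,0,-0.03],0],[[0,0,-0.04],0],[[0,0,-0.04],0],[[0,0,-0.02],0],[[0,0,0],0],[[0,0,0],0],[[0,0,0],0],[[0,0,0],0]]' 1
python3 - <<'E'
from h import *
go(0.493,-0.043,0.25,3.26)
im=read_camera("wrist")
cv2.imwrite("pics/w5.png",cv2.resize(im[40:290,180:470,::-1],(696,600)))
E
```

```text
time: 14.15
tcp_pos: [0.4657, 0.326, 0.1479]
eef_rot: [-0.41, -3.115, 0.0]
wrist_force: [-0.1, 0.1, -1.6]
finger_gap: 0.6
grip_force: 0.0
time: 15.15
tcp_pos: [0.4654, 0.3257, 0.307]
eef_rot: [-0.41, -3.114, 0.002]
wrist_force: [0.7, -0.1, -0.5]
finger_gap: 1.001
grip_force: 0.0
t 15.15 tcp [0.4654 0.3257 0.307 ] toolz [-0.001 -0.001 -1.   ] heading 2.88 d_tool [-0.1221 -0.3489  0.0574] q [-1.08  0.17  0.42  1.72 -0.07  1.27  0.66]
turn(tool z) -0.38
```

View pics/w5.png

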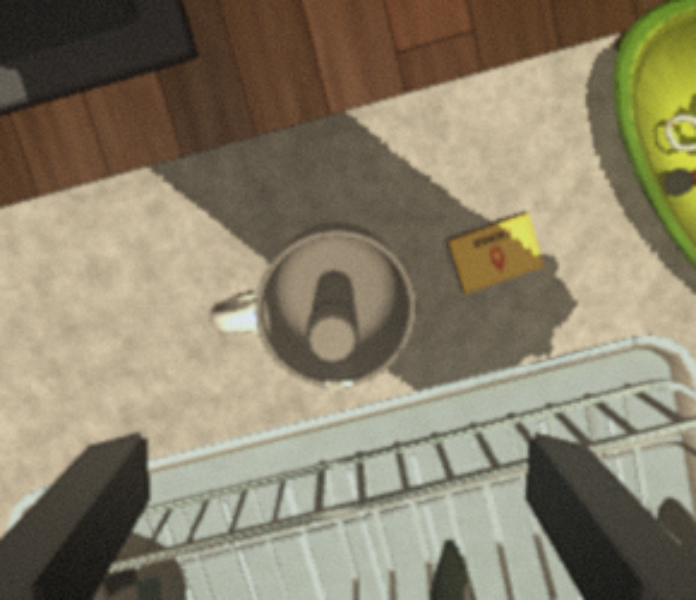

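The pusher stands in the mug, released, with its top at about (333,338) in the crop. The mug is upright and the matchbox is untouched. Now I'll move to the cap, turning the heading to about 3.28 rad.

```bash
python3 -m creep '[[[0,0,0],-0.14],[[0,0,0],-0.13],[[0,0,0],-0.13],[[0,-0.041,0],0],[[0,-0.041,0],0],[[0,-0.041,0],0],[[0,-0.041,0],0],[[0,-0.041,0],0],[[0,-0.041,0],0],[[0,-0.041,0],0]]' && python3 -m creep '[[[-0.002,-0.041,0],0],[[-0.002,-0.041,0],0],[[0,0,0],0],[[0,0,0],0],[[0,0,0],0],[[0,0,0],0],[[0,0,0],0],[[0,0,0],0],[[0,0,0],0],[[0,0,0],0]]'
python3 - <<'E'
from h import *
go(0.493,-0.043,0.113)
i=camera_info("wrist");im=read_camera("wrist");cv2.imwrite("pics/w6.png",im[...,::-1])
b=boxes_of("wrist","cap");print([(np.round(x["box"],1).tolist(),round(x["score"],2)) for x in b])
b=boxes_of("wrist","cap_wing");print([(np.round(x["box"],1).tolist(),round(x["score"],2)) for x in b])
u,v=b[0]["box"][:2] if b else proj(i,[.493,-.043,.1])
u,v=int(u),int(v)
g=cv2.cvtColor(im,cv2.COLOR_RGB2GRAY)
c=g[v-50:v+52:4,u-50:u+52:3]
for r in c: print(" ".join(f"{x:3d}" for x in r))
print(u,v)
s=camera_info("scene");print("crock",atz(s,385,205,0),"tcp px",proj(i,[.493,-.043,.123]))
E
```

```text
time: 16.2
tcp_pos: [0.505, 0.04, 0.3076]
eef_rot: [0.217, -3.134, 0.0]
wrist_force: [1.6, 0.7, -0.5]
finger_gap: 0.998
grip_force: 0.0
time: 17.2
tcp_pos: [0.5205, -0.0388, 0.3079]
eef_rot: [0.217, -3.134, -0.0]
wrist_force: [-0.2, 0.3, 0.2]
finger_gap: 1.0
grip_force: 0.0
t 17.2 tcp [ 0.5205 -0.0388  0.3079] toolz [-0.  0. -1.] heading -3.003 d_tool [ 0.0278 -0.0004  0.1949] q [-0.67  0.08  0.67  1.82 -0.05  1.26  1.72]
[([321.6, 144.5, 53.5, 55.6], 0.75)]
[([318.8, 144.4, 49.0, 55.1], 0.58)]
200 201 200 200 198 199 198 199 205 202 203 198 200 199 203 202 202 199 202 200 201 201 199 204 201 198 197  95  98  93  97  89  80  85
203 202 205 204 202 203 203 201 200 200 200 202 201 199 198 198 198 199 201 202 204 201 200 201 198 199 162  95  97  93  97  98  83  81
203 206 203 202 201 198 205 202 197 200 198 202 203 200 198 198 199 200 202 197 200 201 197 198 200 199  91  95  98 100  93  97  85  87
204 199 202 202 202 201 200 201 205 202 204 202 203 202 199 203 201 200 198 199 197 198 199 196 201 176  92  93  99  98  98  97  87  84
197 197 201 197 199 200 196 201 194 202 198 197 197 197 
[... 2357 characters left out ...]
99  98  97  96  98  85  87  79  80
189 190 191 191 191 116 101 105  94 101 102 101 101 100  96  97  94  96 100  96 101  96 101  98 100  98  88  90 100  93  81  83  82  78
191 191 191 192 191 124 103 102  98 103  98 100  98 103  95 100  98  97  96  97  95  94  91  94  97  96  94  94  94  98  80  80  80  74
185 182 184 184 189 111 100 102 102  97  95  97  96  95 101 100  96  98  95  99  95  98 102 101 101 102  97  96  93  93  78  80  78  79
183 190 184 188 192 112  97 103  98 102  98  96  97 101  98  99  98  96  95  93  98  96  94  91  95  90  96  92  89  97  75  83  79  78
318 144
crock [ 0.78786559 -0.0657428   0.        ] tcp px (np.float64(319.8926881414967), np.float64(148.1080120025175))
```

Run:
```python
from h import *
i=camera_info("wrist")
for n,u,v,z in [("wing",319.5,142.5,.1235),("wt",319.5,118,.1235),("wb",319.5,167,.1235),("fl",320.5,144.5,.088)]:
    p=atz(i,u,v,z);print(n,p.round(4)); 
    go(*p[:2],.113)
```

```text
wing [ 0.4865 -0.0445  0.1235]
t 17.35 tcp [ 0.5205 -0.0389  0.3079] toolz [-0. -0. -1.] heading -3.003 d_tool [ 0.0344 -0.0008  0.1949] q [-0.67  0.08  0.67  1.82 -0.05  1.26  1.72]
wt [ 0.4588 -0.0483  0.1235]
t 17.35 tcp [ 0.5205 -0.0389  0.3079] toolz [-0. -0. -1.] heading -3.003 d_tool [ 0.0624 -0.0008  0.1949] q [-0.67  0.08  0.67  1.82 -0.05  1.26  1.72]
wb [ 0.5153 -0.0405  0.1235]
t 17.35 tcp [ 0.5205 -0.0389  0.3079] toolz [-0. -0. -1.] heading -3.003 d_tool [ 0.0054 -0.0008  0.1949] q [-0.67  0.08  0.67  1.82 -0.05  1.26  1.72]
fl [ 0.4921 -0.0425  0.088 ]
t 17.35 tcp [ 0.5205 -0.0389  0.3079] toolz [-0. -0. -1.] heading -3.003 d_tool [0.0286 0.0004 0.1949] q [-0.67  0.08  0.67  1.82 -0.05  1.26  1.72]
```

```bash
python3 -m creep '[[[0.015,0,0.02],0],[[0.016,0,0.03],0],[[0,0,0.03],0],[[0,0,0.03],0],[[0,0,0.03],0],[[0,0,0.025],0],[[0,0,0.015],0],[[0,0,0.01],0],[[0,0,0.003],0],[[0,0,0],0]]' && python3 -m creep '[[[0,0,0],0],[[0,0,0],0],[[0,0,0],0],[[0,0,0],0],[[0,0,0],0],[[0,0,0],0],[[0,0,0],0],[[0,0,0],0],[[0,0,0],0],[[0,0,0],0]]' 0 30; python3 -c "
from h import *
print(observe()['moment']);go(.49,-.043,.113)"
```

```text
time: 18.35
tcp_pos: [0.49, -0.0433, 0.115]
eef_rot: [0.217, -3.134, 0.0]
wrist_force: [0.3, 0.6, 0.1]
finger_gap: 1.002
grip_force: 0.0
time: 19.35
tcp_pos: [0.4898, -0.0432, 0.1149]
eef_rot: [0.217, -3.134, 0.0]
wrist_force: [0.1, -0.0, 0.2]
finger_gap: 0.184
grip_force: 0.0
[-0.01446702 -0.04962758  0.06327301]
t 19.35 tcp [ 0.4898 -0.0432  0.1149] toolz [-0. -0. -1.] heading -3.003 d_tool [-0.0002  0.0002  0.0019] q [-0.59  0.25  0.64  2.11 -0.2   0.83  1.88]
```

```bash
python3 -m creep '[[[0,0,0],0],[[0,0,0],0],[[0,0,0],0],[[0,0,0],0],[[0,0,0],0.025],[[0,0,0],0.025],[[0,0,0],0.025],[[0,0,0],0.025],[[0,0,0],0],[[0,0,0],0]]'; python3 -c "
from h import *
print(observe()['moment']);go(.49,-.043,.113)"
```

```text
time: 20.35
tcp_pos: [0.4898, -0.0431, 0.1149]
eef_rot: [0.06, -3.141, 0.0]
wrist_force: [-0.3, 0.3, -0.3]
finger_gap: 0.004
grip_force: 0.0
[ 0.03720495 -0.03685295 -0.02823615]
t 20.35 tcp [ 0.4898 -0.0431  0.1149] toolz [-0. -0. -1.] heading -3.103 d_tool [-0.0002  0.0001  0.0019] q [-0.61  0.26  0.66  2.11 -0.21  0.84  1.79]
```

Run:
```python
from h import *
i=camera_info("wrist");im=read_camera("wrist");cv2.imwrite("pics/w7.png",im[...,::-1])
for t in ["cap","cap_wing"]: print([(np.round(x["box"],1).tolist(),round(x["score"],2)) for x in boxes_of("wrist",t)])
im2=read_camera("scene")
for t in ["cap","cap_wing"]: print("scene",[(np.round(x["box"],1).tolist(),round(x["score"],2)) for x in boxes_of("scene",t)])
o=observe();T=R.from_rotvec(o["eef_rot"]);tip=o["tcp_pos"]+T.apply([0,0,.019])
print("tcp px",proj(i,o["tcp_pos"]),"tip px",proj(i,tip),"flange",proj(i,[.492,-.0425,.09]),"wing ends",proj(i,[.462,-.047,.1235]),proj(i,[.52,-.0385,.1235]))
g=cv2.cvtColor(im,cv2.COLOR_RGB2GRAY)
print("cols",250,250+35*4)
for v in range(120,300,6): print(v," ".join(f"{x:3d}" for x in g[v,250:392:4]))
```

```text
[([319.7, 206.3, 100.2, 87.7], 0.94)]
[([318.4, 205.2, 95.9, 83.2], 0.78)]
scene [([341.0, 225.4, 66.3, 47.1], 0.21)]
scene [([339.1, 226.6, 63.5, 49.9], 0.55), ([332.1, 208.7, 16.8, 16.0], 0.45), ([277.4, 188.5, 21.1, 28.6], 0.41)]
tcp px (np.float64(319.7099251457326), np.float64(223.4754606335752)) tip px (np.float64(319.76103695143496), np.float64(214.27235500026774)) flange (np.float64(320.6459708889541), np.float64(214.62293864761966)) wing ends (np.float64(315.0560870516306), np.float64(183.7209001153441)) (np.float64(325.2776854381871), np.float64(273.0313342086905))
cols 250 390
120 206 207 203 201 206 207 208 208 206 205 206 202 204 201 201 200 201 199 202 201 201 199 122 102 106 102  99 101  99  93 101  97 100 101  96  84
126 202 202 201 200 206 200 205 202 198 205 205 204 205 198 202 205 200 204 201 206 202 127 104 101 103  99 100  99 103 103  98  95  98  94  97  82
132 200 202 203 200 204 201 203 205 204 202 201 203 203 202 204 199 201 203 200 203 199 111 107 100 102 101 102 103  99 103 101 100 103  98 101  91
138 205 205 204 204 200 204 203 204 204 206 202 202 203 201 2
[... 3234 characters left out ...]
  21  19  21  20  18   8  15  41  10  22  49  17  19  23  13  15  15  23  23  15  14  24  18  18  20  19  25
276  32  33  23  22  24  26  15  19  22  19  21  12  18  13   9  16  33  11  20  39  14   8  19  16  12  26  12  20  22  12  18  21  20  23  24  23
282  30  31  24  20  28  17  28  20  23  21  20  22   9   9  17   3  31  13  15  29   1  12   6  15  21  13  20  12  22  18  14  21  20  14  22  18
288  21  24  25  22  17  21  15  17  13  10  20  19  11  11  15  21  35  26  28  37   9  21  17  24  19  13  12  17   9  21  16  17  22  20  15  16
294  21  21  22  18  18  18  20  16  17  11  21  21   6  16   6  13  47  14  23  50   0  18  19   8   5   6  15  14  14  15  10  17  11  16  17  13
```

The fingers shut above the wing, so the real tip height differs from the nominal. I'll half-open them, undo the turn, and feel downward straddling the wing.

```bash
python3 -m creep '[[[0,0,0],-0.05],[[0,0,0],-0.05],[[0,0,0],0],[[0,0,0],0],[[0,0,0.002],0],[[0,0,0.002],0],[[0,0,0.002],0],[[0,0,0.002],0],[[0,0,0],0],[[0,0,0],0]]' 0.5 30; python3 -m creep '[[[0,0,0.001],0],[[0,0,0.001],0],[[0,0,0.001],0],[[0,0,0.001],0],[[0,0,0.001],0],[[0,0,0.001],0],[[0,0,0],0],[[0,0,0],0],[[0,0,0],0],[[0,0,0],0]]'
```

```text
time: 21.65
tcp_pos: [0.4898, -0.0432, 0.1068]
eef_rot: [0.217, -3.134, 0.0]
wrist_force: [-0.1, 0.4, 0.5]
finger_gap: 0.501
grip_force: 0.0
time: 22.65
tcp_pos: [0.4899, -0.0432, 0.1009]
eef_rot: [-0.217, 3.134, -0.0]
wrist_force: [-0.2, -0.2, 0.9]
finger_gap: 0.498
grip_force: 0.0
```

```bash
python3 -m creep '[[[0,0,0.001],0],[[0,0,0.001],0],[[0,0,0.001],0],[[0,0,0.001],0],[[0,0,0.001],0],[[0,0,0.001],0],[[0,0,0],0],[[0,0,0],0],[[0,0,0],0],[[0,0,0],0]]'; python3 -m creep '[[[0,0,0.001],0],[[0,0,0.001],0],[[0,0,0.001],0],[[0,0,0.001],0],[[0,0,0.001],0],[[0,0,0],0],[[0,0,0],0],[[0,0,0],0],[[0,0,0],0],[[0,0,0],0]]'
```

```text
time: 23.65
tcp_pos: [0.4899, -0.0432, 0.0949]
eef_rot: [-0.217, 3.134, -0.0]
wrist_force: [-0.1, -0.6, 0.7]
finger_gap: 0.499
grip_force: 0.0
time: 24.65
tcp_pos: [0.4898, -0.0432, 0.0899]
eef_rot: [-0.217, 3.134, -0.0]
wrist_force: [-0.1, -0.2, 0.6]
finger_gap: 0.497
grip_force: 0.0
```

```bash
python3 -m creep '[[[0,0,0],0],[[0,0,0],0],[[0,0,0],0],[[0,0,0],0],[[0,0,0],0],[[0,0,0],0],[[0,0,0],0],[[0,0,0],0],[[0,0,0],0],[[0,0,0],0]]' 0 30; python3 -c "
from h import *
print(observe()['moment']);go(.49,-.043,.113)"
```

```text
time: 25.65
tcp_pos: [0.4898, -0.0432, 0.0899]
eef_rot: [0.217, -3.134, 0.0]
wrist_force: [0.1, -0.8, -0.8]
finger_gap: 0.142
grip_force: 30.0
[-0.12870552 -0.02673053 -0.01968436]
t 25.65 tcp [ 0.4898 -0.0432  0.0899] toolz [-0. -0. -1.] heading -3.003 d_tool [-0.0002  0.0002 -0.0231] q [-0.57  0.3   0.62  2.13 -0.24  0.78  1.91]
```

Gripped: 13.4 mm at 30 N. Now try the first direction gently, about 11° in steps, with a stronger grip.

```bash
python3 -m creep '[[[0,0,0],0],[[0,0,0],0],[[0,0,0],0.02],[[0,0,0],0.02],[[0,0,0],0.02],[[0,0,0],0.02],[[0,0,0],0.02],[[0,0,0],0],[[0,0,0],0],[[0,0,0],0]]' - 45; python3 -c "
from h import *
print(observe()['moment']);go(.49,-.043,.09)"; python3 -m creep '[[[0,0,0],0],[[0,0,0],0],[[0,0,0],0.02],[[0,0,0],0.02],[[0,0,0],0.02],[[0,0,0],0.02],[[0,0,0],0.02],[[0,0,0],0],[[0,0,0],0],[[0,0,0],0]]'; python3 -c "
from h import *
print(observe()['moment']);go(.49,-.043,.09)"
```

```text
time: 26.65
tcp_pos: [0.4899, -0.0432, 0.0899]
eef_rot: [-0.06, 3.141, 0.0]
wrist_force: [-0.2, 0.2, 1.4]
finger_gap: 0.146
grip_force: 45.0
[ 0.14498677  0.04376467 -0.04103113]
t 26.65 tcp [ 0.4899 -0.0432  0.0899] toolz [ 0.  0. -1.] heading -3.103 d_tool [-0.0001  0.0001 -0.0001] q [-0.59  0.3   0.64  2.13 -0.25  0.78  1.83]
time: 27.65
tcp_pos: [0.4897, -0.0437, 0.0899]
eef_rot: [-0.099, -3.14, 0.001]
wrist_force: [-2.4, -4.0, 5.7]
finger_gap: 0.145
grip_force: 45.0
[-1.10446813  0.63214038  0.22655274]
t 27.65 tcp [ 0.4897 -0.0437  0.0899] toolz [-0.    -0.001 -1.   ] heading 3.079 d_tool [-0.0003  0.0007 -0.0001] q [-0.61  0.3   0.67  2.14 -0.26  0.78  1.74]
```

```bash
python3 -m creep '[[[0,0,0],0.02],[[0,0,0],0.02],[[0,0,0],0.02],[[0,0,0],0],[[0,0,0],0],[[0,0,0],0],[[0,0,0],0],[[0,0,0],0],[[0,0,0],0],[[0,0,0],0]]'; python3 -c "
from h import *
print(observe()['moment']);go(.49,-.043,.09)"
```

```text
time: 28.65
tcp_pos: [0.4895, -0.0441, 0.0899]
eef_rot: [-0.193, -3.135, 0.001]
wrist_force: [-4.3, -6.8, 7.1]
finger_gap: 0.144
grip_force: 45.4
[-1.65061373  1.01055093  0.59638887]
t 28.65 tcp [ 0.4895 -0.0441  0.0899] toolz [-0.001 -0.001 -1.   ] heading 3.019 d_tool [-0.0004  0.0011 -0.0001] q [-0.62  0.31  0.68  2.14 -0.27  0.78  1.69]
```

Resistance grows past about 10°, so this way is probably the hard stop. Trying the other way.

```bash
python3 -m creep '[[[0,0,0],-0.03],[[0,0,0],-0.04],[[0,0,0],-0.04],[[0,0,0],-0.05],[[0,0,0],-0.05],[[0,0,0],-0.05],[[0,0,0],0],[[0,0,0],0],[[0,0,0],0],[[0,0,0],0]]'; python3 -c "
from h import *
print(observe()['moment']);go(.49,-.043,.09)"; python3 -m creep '[[[0,0,0],-0.03],[[0,0,0],-0.03],[[0,0,0],-0.04],[[0,0,0],-0.04],[[0,0,0],-0.04],[[0,0,0],-0.04],[[0,0,0],-0.04],[[0,0,0],0],[[0,0,0],0],[[0,0,0],0]]'; python3 -c "
from h import *
print(observe()['moment']);go(.49,-.043,.09)"
```

```text
time: 29.65
tcp_pos: [0.4899, -0.043, 0.0899]
eef_rot: [-0.216, 3.134, 0.0]
wrist_force: [0.7, 0.3, 1.2]
finger_gap: 0.148
grip_force: 45.0
[ 0.28152091 -0.14053607  0.01534055]
t 29.65 tcp [ 0.4899 -0.043   0.0899] toolz [ 0.  0. -1.] heading -3.004 d_tool [-0.0001  0.     -0.0001] q [-0.57  0.3   0.62  2.13 -0.24  0.78  1.91]
time: 30.65
tcp_pos: [0.4898, -0.0433, 0.0899]
eef_rot: [0.62, -3.08, 0.0]
wrist_force: [0.2, -0.4, 2.1]
finger_gap: 0.144
grip_force: 45.0
[-0.14928082  0.11451676  0.02908617]
t 30.65 tcp [ 0.4898 -0.0433  0.0899] toolz [-0. -0. -1.] heading -2.744 d_tool [-0.0003  0.0002 -0.0001] q [-0.52  0.29  0.56  2.13 -0.22  0.78  2.14]
```

This way is free. Joint 7 would run close to its range before 60°, so I'll release, flip the gripper half a turn, regrasp and continue.

```bash
python3 -m creep '[[[0,0,0],0],[[0,0,0],0],[[0,0,0],0],[[0,0,0],0],[[0,0,-0.01],0],[[0,0,-0.02],0],[[0,0,-0.02],0],[[0,0,-0.01],0],[[0,0,0],0.1],[[0,0,0],0.15]]' 0.5; python3 -m creep '[[[0,0,0],0.15],[[0,0,0],0.15],[[0,0,0],0.15],[[0,0,0],0.15],[[0,0,0],0.15],[[0,0,0],0.15],[[0,0,0],0.15],[[0,0,0],0.15],[[0,0,0],0.15],[[0,0,0],0.15]]';python3 -m creep '[[[0,0,0],0.15],[[0,0,0],0.15],[[0,0,0],0.15],[[0,0,0],0.15],[[0,0,0],0.15],[[0,0,0],0.15],[[0,0,0],0.15],[[0,0,0],0.15],[[0,0,0],0.15],[[0,0,0],0.04]]'; python3 -c "
from h import *
go(.49,-.043,.09,-2.744+np.pi)"
```

```text
time: 31.65
tcp_pos: [0.49, -0.0431, 0.1505]
eef_rot: [-0.226, 3.132, 0.001]
wrist_force: [0.0, -0.5, -0.3]
finger_gap: 0.498
grip_force: 0.0
time: 32.65
tcp_pos: [0.4897, -0.0431, 0.15]
eef_rot: [-1.973, -2.445, -0.0]
wrist_force: [0.5, 0.4, 0.5]
finger_gap: 0.499
grip_force: 0.0
time: 33.65
tcp_pos: [0.4897, -0.043, 0.1499]
eef_rot: [3.08, 0.615, -0.001]
wrist_force: [-0.1, 0.5, 0.1]
finger_gap: 0.5
grip_force: 0.0
t 33.65 tcp [ 0.4897 -0.043   0.1499] toolz [-0. -0. -1.] heading 0.394 d_tool [0.0003 0.0001 0.0599] q [-1.06  0.41  1.28  2.1  -0.48  0.98 -0.7 ]
turn(tool z) -0.003
```

```bash
python3 -m creep '[[[0,0,0.02],0],[[0,0,0.02],0],[[0,0,0.015],0],[[0,0,0.005],0],[[0,0,0.002],0],[[0,0,0.001],0],[[0,0,0],0],[[0,0,0],0],[[0,0,0],0],[[0,0,0],0]]';  python3 -m creep '[[[0,0,0],0],[[0,0,0],0],[[0,0,0],0],[[0,0,0],0],[[0,0,0],0],[[0,0,0],0],[[0,0,0],0],[[0,0,0],-0.02],[[0,0,0],-0.03],[[0,0,0],-0.04]]' 0 45; python3 -c "
from h import *
print(observe()['moment']);go(.49,-.043,.09,.394+.8)"
```

```text
time: 34.65
tcp_pos: [0.4899, -0.0431, 0.0871]
eef_rot: [-3.079, -0.624, -0.0]
wrist_force: [0.0, 0.5, -0.6]
finger_gap: 0.499
grip_force: 0.0
time: 35.65
tcp_pos: [0.4898, -0.0432, 0.0869]
eef_rot: [3.047, 0.766, -0.0]
wrist_force: [-0.2, 0.2, -1.6]
finger_gap: 0.148
grip_force: 45.0
[-0.10646036  0.17014269 -0.02783934]
t 35.65 tcp [ 0.4898 -0.0432  0.0869] toolz [-0. -0. -1.] heading 0.493 d_tool [ 0.0002 -0.0001 -0.0031] q [-0.91  0.47  1.1   2.15 -0.57  0.85 -0.53]
turn(tool z) -0.701
```

```bash
python3 -m creep '[[[0,0,0],-0.06],[[0,0,0],-0.07],[[0,0,0],-0.07],[[0,0,0],-0.07],[[0,0,0],-0.07],[[0,0,0],-0.07],[[0,0,0],-0.07],[[0,0,0],-0.06],[[0,0,0],-0.03],[[0,0,0],0]]'; python3 -c "
from h import *
print(observe()['moment']);go(.49,-.043,.09,.139+1.047)"; python3 -m creep '[[[0,0,0],-0.02],[[0,0,0],-0.02],[[0,0,0],-0.02],[[0,0,0],-0.02],[[0,0,0],-0.02],[[0,0,0],0],[[0,0,0],0],[[0,0,0],0],[[0,0,0],0],[[0,0,0],0]]';python3 -c "
from h import *
print(observe()['moment']);go(.49,-.043,.09,.139+1.047)"
```

```text
time: 36.65
tcp_pos: [0.4898, -0.0432, 0.0869]
eef_rot: [-2.71, -1.589, -0.0]
wrist_force: [-0.1, 0.4, -1.5]
finger_gap: 0.143
grip_force: 45.0
[-0.11712833  0.09728046 -0.07391591]
t 36.65 tcp [ 0.4898 -0.0432  0.0869] toolz [ 0.  0. -1.] heading 1.06 d_tool [ 0.0003  0.0001 -0.0031] q [-0.81  0.39  0.95  2.15 -0.44  0.81 -0.1 ]
turn(tool z) -0.126
time: 37.65
tcp_pos: [0.4896, -0.0432, 0.0869]
eef_rot: [-2.628, -1.721, 0.0]
wrist_force: [-4.0, -0.6, 5.1]
finger_gap: 0.143
grip_force: 45.0
[-0.02016966  1.06312166 -0.0119043 ]
t 37.65 tcp [ 0.4896 -0.0432  0.0869] toolz [-0.  0. -1.] heading 1.16 d_tool [ 0.0003  0.0003 -0.0031] q [-0.79  0.38  0.92  2.15 -0.42  0.8  -0.02]
turn(tool z) -0.026
```

```bash
python3 -m creep '[[[0,0,0],-0.02],[[0,0,0],-0.02],[[0,0,0],-0.02],[[0,0,0],0],[[0,0,0],0],[[0,0,0],0],[[0,0,0],0],[[0,0,0],0],[[0,0,0],0],[[0,0,0],0]]';python3 -c "
from h import *
print(observe()['moment']);go(.49,-.043,.09,.139+1.047)"
```

```text
time: 38.65
tcp_pos: [0.4892, -0.0432, 0.0869]
eef_rot: [-2.575, -1.798, 0.001]
wrist_force: [-6.7, -0.2, 9.3]
finger_gap: 0.143
grip_force: 45.1
[ 0.00855655  1.87604969 -0.39237614]
t 38.65 tcp [ 0.4892 -0.0432  0.0869] toolz [-0.001  0.    -1.   ] heading 1.219 d_tool [ 0.0005  0.0006 -0.0031] q [-0.78  0.37  0.9   2.15 -0.41  0.8   0.03]
turn(tool z) 0.033
```

At the hard stop (about 60°). Lifting gently.

```bash
python3 -m creep '[[[0,0,0],0],[[0,0,-0.001],0],[[0,0,-0.001],0],[[0,0,-0.001],0],[[0,0,-0.001],0],[[0,0,-0.001],0],[[0,0,-0.001],0],[[0,0,0],0],[[0,0,0],0],[[0,0,0],0]]' - 55;python3 -c "
from h import *
print(observe()['moment']);go(.49,-.043,.09,.139+1.047)"
```

```text
time: 39.65
tcp_pos: [0.4895, -0.0431, 0.0931]
eef_rot: [-2.575, -1.799, 0.0]
wrist_force: [-6.4, 1.2, -5.8]
finger_gap: 0.143
grip_force: 55.0
[ 0.29144515  2.01809558 -0.29460303]
t 39.65 tcp [ 0.4895 -0.0431  0.0931] toolz [-0.001  0.001 -1.   ] heading 1.22 d_tool [0.0002 0.0004 0.0031] q [-0.79  0.36  0.91  2.14 -0.4   0.81  0.02]
turn(tool z) 0.034
```

```bash
python3 -m creep '[[[0,-0.001,-0.002],0],[[0,0,-0.002],0],[[0,0,-0.002],0],[[0,0,-0.002],0],[[0,0,-0.003],0],[[0,0,-0.003],0],[[0,0,-0.003],0],[[0,0,-0.003],0],[[0,0,0],0],[[0,0,0],0]]';python3 -c "
from h import *
print(observe()['moment']);go(.49,-.043,.09,.139+1.047)"
```

```text
time: 40.65
tcp_pos: [0.4889, -0.0427, 0.1129]
eef_rot: [-2.575, -1.8, -0.0]
wrist_force: [0.0, -0.0, -1.4]
finger_gap: 0.146
grip_force: 55.0
[-0.06623736  0.1059493   0.00304666]
t 40.65 tcp [ 0.4889 -0.0427  0.1129] toolz [ 0.  0. -1.] heading 1.22 d_tool [0.0001 0.0011 0.0229] q [-0.83  0.33  0.95  2.13 -0.36  0.85 -0.02]
turn(tool z) 0.034
```

```bash
python3 -m creep '[[[0,0,-0.01],0],[[0,0,-0.015],0],[[0,0,-0.02],0],[[0,0,-0.025],0],[[0,0,-0.025],0],[[0,0,-0.025],0],[[0,0,-0.02],0],[[0,0,-0.01],0],[[0,0,0],0],[[0,0,0],0]]';python3 - <<'E'
from h import *
go(.49,-.043,.25)
i=camera_info("wrist");im=read_camera("wrist");cv2.imwrite("pics/w8.png",im[...,::-1])
for t in ["cap","cap_wing"]: print("wrist",t,[(np.round(x["box"],1).tolist(),round(x["score"],2)) for x in boxes_of("wrist",t)])
print(proj(i,observe()["tcp_pos"]),proj(i,[.49,-.043,.09]))
im2=read_camera("scene");cv2.imwrite("pics/s8.png",im2[...,::-1]);s=camera_info("scene")
for t in ["cap","pusher","mug"]: print("scene",t,[(np.round(x["box"],1).tolist(),round(x["score"],2)) for x in boxes_of("scene",t)])
print(proj(s,observe()["tcp_pos"]), "pusher in mug",proj(s,[.466,.326,.167]),proj(s,[.466,.326,.007]))
g=cv2.cvtColor(im,cv2.COLOR_RGB2GRAY)
for v in range(130,290,10): print(v," ".join(f"{x:3d}" for x in g[v,220:422:7]))
E
```

```text
time: 41.65
tcp_pos: [0.4886, -0.0427, 0.2623]
eef_rot: [-2.575, -1.8, 0.0]
wrist_force: [-0.1, -0.3, -1.5]
finger_gap: 0.147
grip_force: 55.0
t 41.65 tcp [ 0.4886 -0.0427  0.2623] toolz [-0.  0. -1.] heading 1.22 d_tool [0.0002 0.0015 0.0123] q [-1.08  0.05  1.1   1.96 -0.05  1.16 -0.31]
wrist cap [([321.4, 236.1, 116.3, 120.0], 0.76)]
wrist cap_wing [([321.5, 232.2, 106.2, 119.8], 0.75)]
(np.float64(317.25709581400207), np.float64(228.7321995521695)) (np.float64(319.8967096083096), np.float64(176.1322247035441))
scene cap [([332.4, 170.5, 15.6, 19.2], 0.48)]
scene pusher [([379.3, 228.8, 15.6, 56.5], 0.84), ([359.4, 236.6, 13.5, 55.1], 0.74), ([280.5, 173.0, 3.6, 17.8], 0.51), ([391.5, 229.7, 9.7, 36.8], 0.49)]
scene mug [([277.3, 187.0, 16.8, 24.4], 0.63)]
(np.float64(330.43652537088695), np.float64(169.56265379868904)) pusher in mug (np.float64(277.2046904979767), np.float64(163.60248240304233)) (np.float64(279.4763018061187), np.float64(193.91542744205498))
130 123 126 128 118 109 125 130 120 118 129 118 120 111 118 134 142 142 138 144 150 151 146 154 136 150 230 217 232 231
140
[... 1096 characters left out ...]
 111 157 219  81  89  84  89  86  88  83  77  90  74  91  93  99  96  99 127 246 247 244 244 245 246
240  89  94 105 106  93  96 229 104  83  86  83  85  62  70  90  86  69  90  89  90  95 100 249 245 244 243 244 242 243
250  94  93 107  94  77  81  76 227  76  82  86  77  32  78  86  86  68  87  92  86  92 116 148 246 245 246 244 243 241
260  65  72  75  81  80  75  82 193 195  78  84  83  29  74  81  82  59  56  84  87  85  95  95 116 244 245 240 238 240
270  24  27  28  30  28  34  31  27  26  36  77  84  24  68  79  82  78  32  83  32  40  48  50  49  55  50  51  57  62
280  27  18  25  24  24  29  25  21  23  26  65  81  22  68  79  79 128  34  77  45  43  36  40  47  47  45  50  50  57
```

The cap is in the gripper about 170 mm above its seat, the pusher stands in the mug, and the mug is upright. Handing in.

```bash
python3 -c "
from bench import *
print(workorder.close_job())"
```

```text
the job is handed in; nothing more can be done
None
```

I handed the job in at about 42 s: the pusher stands released in the upright mug, and the cap came free at its 60° stop and is still gripped about 170 mm above its seat, well clear of the deck.

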